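# Set the grind of the stall's spice mill: burrs to touch, back three clicks

### The arm

A 6-joint arm with a two-finger parallel gripper is mounted at the origin on the work surface. World frame = base frame: x ahead of the robot, y to its left, z up, the work surface at z = 0. Lengths are in m, angles in degrees, forces in N, time in s.
With the tool pointing down it reaches from about 0.25 to 0.725 m from the base axis. Payload 9.7 kg.
Tool frame: the origin (TCP) lies midway between the tips of the shut fingers; the grasp point (between the pads) lies 19 mm behind it (bot.hold_point_z is the distance from the TCP to the grasp point, in m); z points along the fingers, y is the line along which they close (so a half turn about z gives the same grasp; the last joint's range is limited). The gripper opens to 85 mm and grips with 20 to 120 N. Pads are 22 mm wide; open, the fingers measure 114 mm over their backs; the gripper's body (76 mm by 85 mm) begins 54 mm behind the grasp point. The pads swing forward as they close: fully open they stand 13 mm farther back than shut.
Start: joints at [-73.912, 4.979, 10.078, 95.1, 0, 90], TCP at [0.152, -0.528, 0.207] pointing down, gripper open.
Joint ranges: [-179.16, 179.16], [-48.56, 103.87], [-65.8, 70.77], [-126.05, 130.52], [-82.76, 87.17], [-180, 180]. Speed limits (degrees/s): [127.2, 127.2, 147.25, 180, 180, 180].

### API

Orientations are given as [roll, pitch, yaw] about the fixed x, y, z axes, in that order (R = Rz(yaw) Ry(pitch) Rx(roll)).
In Python, from workcell import bot gives the robot as it stands.
- The arm moves only by the tool play_rows, never from a script. Its argument "steps" is a list that holds one entry, the list of rows, each a list of 4 numbers: the shift along the tool's x, y, z in m, then the turn about the tool's z in rad. In form: [[[tx, ty, tz, yaw], ...]]. A call has exactly 5 rows; each row shifts and turns the commanded pose from where the row before left it, along the tool's axes as they then stand; what a row does not reach is not made up. A row lasts 1/12 s, in which the tool goes at most 41.7 mm and 7.16 degrees, less where a joint would pass 70% of its speed; a pose out of reach is approached as far as the arm can. A call is refused whole if a number of a shift passes 0.0417 or a number of a turn 0.125, either way. A call with a gripper value outside its range is refused whole. "gripper" is the finger opening in m, from 0 to 0.0854, set as the call begins (left out, the last holds). The fingers move at their own pace and stop on an object; "squeeze" is the grip in N (left out, the last holds). Time passes only in rows, so rows that do not move let the fingers close, or fill a call up. It gives the time, the measured TCP pose, the force, the opening and the grip force at its end, in the units of the state.
- bot.get_obs(): the state, without advancing time (a new reading comes with each control period).
- bot.camera(name): name is "side" or "top"; returns a dict with "img" (420x560x3 uint8, blue, green, red), "vfov" (degrees; the focal length in pixels is half the picture's height over the tangent of half this angle, whatever the lens; pixels are square), "cx", "cy" (the principal point, pixels), "xyz" and "attitude" of the camera in the world. Camera axes: x right, y down, z forward; pixel columns grow to the right and rows downward; lengths in m; the calibration is good to about 2 mm. A picture is of the moment at which its call begins. There is no depth.
- bot.job_done(): hands the job in; it is judged then, once.
The state is a dict: "time": time; "q": joint angles; "qd": joint speeds; "joint_efforts": joint torques, N m; "ee_pos": TCP position; "tcp_rot": TCP orientation; "wrist_force": force on the tool from outside, world axes, zero at the start; "torque": the same for the moment, N m; "opening": finger opening in m; "grasp_force": force on a finger pad.
Only numpy, scipy, OpenCV 4.12 (cv2) and the standard library are available. Lean on these libraries where they do the work, as an engineer would, in place of code of your own. Each camera call takes 0.05 s, during which the arm holds its last target. There are 200 camera calls.

### The job

Set the spice mill: turn its black adjusting ring clockwise (seen from above) until you feel the burrs just touch, without forcing it, then turn it back anticlockwise by three clicks and let go. Leave the cup, jar, weight and tin where they stand.

Things in the scene. Friction and masses are not known exactly. Their poses are not given: they have to be found in the camera images.
- mill: Electric spice mill bolted to the bench: blue motor housing, steel burr drum (radius 46 mm, top 113 mm high), on it a neck of radius 24 mm up to the ring at 145 mm. Origin on the bench under the drum's and ring's common axis, z up. A spout 61 to 79 mm high sticks out 115 mm to -x; a steel feed hopper, top 112 mm high, stands 61 to 109 mm from the axis at +x. Base plate 190 x 150 mm.
- ring: Adjusting ring on top of the mill: black, round, axis upright, 60 mm across, 30 mm tall (145 to 175 mm above the bench); gripped across it from above at any yaw. Origin on its axis at its underside; its x axis points to its red mark. Clockwise from above closes the burrs, anticlockwise (positive about z, up) opens them. Starts 2.0 to 3.5 rad open: may take several grasps.
- red_mark (a point): Red mark on the ring's top edge, 24 mm from its axis. It and 14 white dots mark the clicks: 15 a turn, 24 degrees each. Turning takes up to 0.15 N m; let go, the ring snaps into the nearest click. The burrs' touching point is itself a click position, and clicks count from it. Where it lies round the mill differs each time and cannot be seen, only felt.
- ring_top (a point): Point on the axis at the ring's top, 175 mm high; a fixed steel cap, radius 17.5 mm, covers it up to 185 mm. When the burrs touch, the torque needed rises at once to 0.35 N m; forced on, the ring still yields against a spring of 1.6 N m per rad and springs back to the touching point when let go. Forcing it 0.25 rad (0.75 N m) past touching is overtightening.
- burr_gap (a joint): Gauge hidden inside the mill (rad), never visible: 0 when the burrs touch, plus 0.001 for each click (24 degrees) that the ring is open. Far finer than the noise of its reading (about 0.008), so useless to steer by.
- burr_give (a joint): Gauge hidden inside the mill (rad), never visible: 0 until the burrs are pressed together by more than 0.35 N m, then 0.0024 per rad that the ring is forced past touching; over 0.0006 (0.25 rad, 0.75 N m) is overtightened. Far finer than the noise of its reading, so useless to steer by.
- cup: Small loose steel cup under the mill's spout, 60 mm across, 45 mm tall; origin at its underside. Leave alone.
- jar: Loose amber jar with a red cap beside the mill, 64 mm across, 110 mm tall; origin at its underside. Leave alone.
- weight: Loose brass scale weight beside the mill, 48 mm across, 56 mm tall; origin at its underside. Leave alone.
- tin: Loose tin with a green band beside the mill, 72 mm across, 85 mm tall; origin at its underside. Leave alone.

How it is judged (in metres and radians):
On the way:
1. the ring is turned clockwise until the burrs touch (within a fifth of a click) (value of joint burr_gap below 0.0002 rad), for 0.1 s.
At the end, for the whole second after the job is handed in: The ring rests, let go, three clicks (within 0.4 of a click, about 10 degrees) anticlockwise of where the burrs touch; cup, jar, weight and tin stand within 20 mm of where they were (value of joint burr_gap between 0.0026 and 0.0034 rad and angular speed of ring below 0.4 rad/s and contact force between the fingers and ring below 0.1 N and distance of each of cup, jar, weight, tin from where it was at the start of the episode below 0.02 m).
It fails at once if the burrs are overtightened: the ring is forced more than 0.25 rad (0.75 N m) past where they touch (value of joint burr_give above 0.0006 rad).
It fails at once if the cup, jar, weight or tin is moved by more than 20 mm or tipped (distance of any of cup, jar, weight, tin from where it was at the start of the episode above 0.02 m or angle between any of cup, jar, weight, tin's own z axis and vertical above 0.3 rad).
It also fails if it takes over 67 s, if anything falls off the work surface, if the arm or the gripper's body presses on something with over 40 N, if the wrist force passes 120 N, or if a joint passes its speed limit or range.

## Working session

There is one attempt and no reset: what is moved stays moved. The work goes in short steps, Python scripts to look and compute and a tool call to move; the robot and the scene stay as the last step left them, time stands still between calls to the robot, and variables do not carry over. Pictures are saved under pics/ and viewed, at most 10 in all, crops included, and the job is handed in when it is done.

Besides the shell and the picture viewer there is one more tool, called as name([rows], argument=value, ...), one row to a line, values as JSON. play_rows: Moves the arm, as the interface text tells. Its arguments: {"type":"object","properties":{"steps":{"type":"array","items":{"type":"array","items":{"type":"array","items":{"type":"number"}}}},"gripper":{"type":"number"},"squeeze":{"type":"number"}},"required":["steps"]}

```bash
mkdir -p pics; python3 - <<'E'
from workcell import bot
import cv2
o=bot.get_obs(); print(o)
for n in("side","top"):
    c=bot.camera(n); cv2.imwrite(f"pics/{n}0.png",c["img"]); print({k:v for k,v in c.items() if k!="img"})
E
```

```text
{'time': 0.0, 'q': array([-7.39126083e+01,  5.00975095e+00,  1.00350034e+01,  9.50996513e+01,
       -1.14110995e-03,  8.99991845e+01]), 'qd': array([ 0.01051058,  0.07556791,  0.08178475, -0.08429392,  0.0982218 ,
        0.03947516]), 'joint_efforts': array([ 9.51065740e-04, -5.20396364e+01,  4.64801073e+01,  1.65152270e-02,
        2.10081871e-04,  1.98683028e-05]), 'ee_pos': array([ 0.15232877, -0.52821386,  0.20620096]), 'tcp_rot': array([-1.79925601e+02,  1.14005009e-03,  1.60882086e+01]), 'wrist_force': array([ 0.76561645,  0.28888953, -0.20148885]), 'torque': array([ 0.0284775 , -0.06137864, -0.01302461]), 'grasp_force': 0.0, 'opening': 0.08542237630072783}
{'vfov': 53.43126478993943, 'cx': 282.18102251576846, 'cy': 205.82816813957274, 'xyz': array([0.52166365, 0.63536655, 0.76353246]), 'attitude': array([-1.35827492e+02,  7.26431648e-02, -1.75321379e+02])}
{'vfov': 42.84566005484414, 'cx': 287.0585633427969, 'cy': 213.52209600553456, 'xyz': array([0.40404822, 0.02225943, 1.28963661]), 'attitude': array([-171.82875597,    0.38123288,  -89.01986735])}
```

View pics/side0.png

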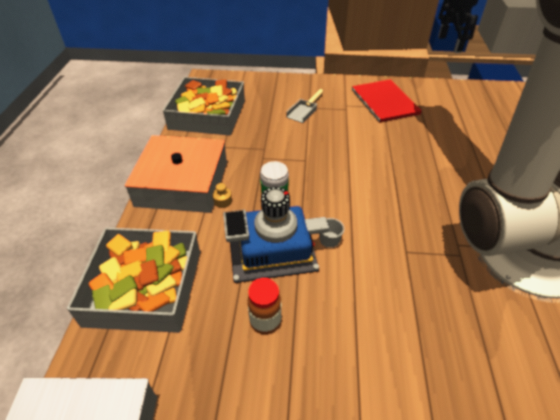

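View pics/top0.png

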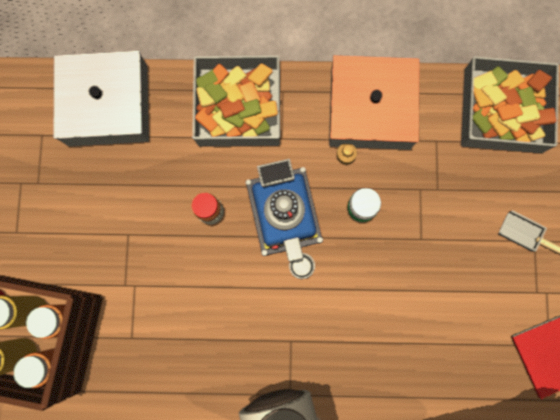

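The side view shows the ring near (275,200) with the jar at (264,305), the tin at (275,180) and the cup at (330,232). In the top view the ring is near (284,205), the jar at (207,207), the tin at (365,205), the weight at (347,153) and the cup at (302,266). I'll zoom in on the ring next.

```bash
python3 - <<'E'
import cv2,numpy as np
a=cv2.imread("pics/side0.png")[170:250,235:315]; b=cv2.imread("pics/top0.png")[165:245,245:325]
f=lambda i:cv2.resize(i,(400,400),interpolation=cv2.INTER_CUBIC)
cv2.imwrite("pics/crop0.png",np.hstack([f(a),f(b)]))
E
```

```text
(no output)
```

View pics/crop0.png

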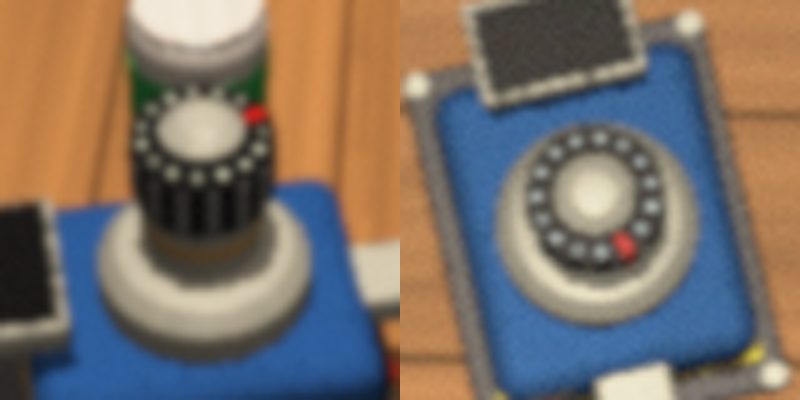

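The crop shows the dot circle centred at side (275.3,196.8) and top (284,204). The red mark is at side (286.2,193) and top (290,214.4).

```bash
cat >h.py <<'E'
import numpy as np, cv2
from scipy.spatial.transform import Rotation as R
CAM={"side":(53.43126478993943,282.181,205.828,[0.52166365,0.63536655,0.76353246],[-135.827492,.0726431648,-175.321379]),
"top":(42.84566005484414,287.05856,213.522,[0.40404822,0.02225943,1.28963661],[-171.82875597,.38123288,-89.01986735])}
def ray(n,u,v):
    f,cx,cy,p,a=CAM[n]; F=210/np.tan(np.radians(f/2))
    return np.array(p),R.from_euler('xyz',a,degrees=True).apply([(u-cx)/F,(v-cy)/F,1])
def tri(a,b):
    (p,d),(q,e)=ray("side",*a),ray("top",*b)
    s=np.linalg.lstsq(np.c_[d,-e],q-p,rcond=None)[0]; x,y=p+s[0]*d,q+s[1]*e
    return (x+y)/2,np.linalg.norm(x-y)
def atz(n,uv,z):
    p,d=ray(n,*uv); return p+d*(z-p[2])/d[2]
E
python3 - <<'E'
from h import *
print("ring",tri((275.3,196.8),(284,204)))
print("red",tri((286.2,193),(290,214.4)))
print("z175",atz("side",(275.3,196.8),.175),atz("top",(284,204),.175),"red",atz("top",(290,214.4),.175),atz("side",(286.2,193),.175))
for n,uv,z in(("jar",(206,206),.11),("tin",(366,204),.085),("weight",(347,152),.056),("cup",(302,266),.045),("hop",(276,171),.112)): print(n,atz("top",uv,z))
E
```

```text
ring (array([0.58481949, 0.03923031, 0.17271715]), np.float64(0.0006205669817849181))
red (array([0.56332544, 0.02615419, 0.17230727]), np.float64(0.0015020637742979724))
z175 [0.58488548 0.04146817 0.175     ] [0.58413678 0.03921102 0.175     ] red [0.56218656 0.02619463 0.175     ] [0.56388176 0.02877094 0.175     ]
jar [0.58732256 0.21431353 0.11      ]
tin [ 0.60167141 -0.14615351  0.085     ]
weight [ 0.73033618 -0.10578414  0.056     ]
cup [ 0.4603778  -0.00310849  0.045     ]
hop [0.6691797  0.05950536 0.112     ]
```

play_rows([
  [[0.0286, -0.0213, 0, 0], [0.0286, -0.0213, 0, 0], [0.0286, -0.0213, 0, 0], [0.0286, -0.0213, 0, 0], [0.0286, -0.0213, 0, 0]],
], gripper=0.0854, squeeze=40)

```text
time: 0.52
ee_pos: [0.2608, -0.385, 0.2065]
tcp_rot: [-180.0, 0.0, 16.1]
wrist_force: [0.4, -0.0, -0.4]
opening: 0.0855
grasp_force: 0.0
```

play_rows([
  [[0.0286, -0.0213, 0, 0], [0.0286, -0.0213, 0, 0], [0.0286, -0.0213, 0, 0], [0.0286, -0.0213, 0, 0], [0.0286, -0.0213, 0, 0]],
])

```text
time: 0.93
ee_pos: [0.3688, -0.2429, 0.2067]
tcp_rot: [-180.0, 0.0, 16.1]
wrist_force: [0.4, 0.0, 0.7]
opening: 0.0856
grasp_force: 0.0
```

play_rows([
  [[0.0286, -0.0213, 0, 0], [0.0286, -0.0213, 0, 0], [0.0286, -0.0213, 0, 0], [0.0286, -0.0213, 0, 0], [0.0286, -0.0213, 0, 0]],
])

```text
time: 1.35
ee_pos: [0.4767, -0.1009, 0.2067]
tcp_rot: [-180.0, 0.0, 16.1]
wrist_force: [0.3, -0.8, 0.1]
opening: 0.0856
grasp_force: 0.0
```

play_rows([
  [[0.0286, -0.0213, 0, 0], [0.0286, -0.0213, 0, 0], [0.0286, -0.0213, 0, 0], [0.0286, -0.0213, 0, 0], [0.0286, -0.0213, 0, 0]],
])

```text
time: 1.77
ee_pos: [0.5846, 0.0411, 0.2065]
tcp_rot: [-180.0, 0.0, 16.1]
wrist_force: [0.1, -0.7, -0.1]
opening: 0.0852
grasp_force: 0.0
```

play_rows([
  [[0, 0, 0, -0.125], [0, 0, 0, -0.125], [0, 0, 0, -0.125], [0, 0, 0, -0.125], [0, 0, 0, -0.125]],
])

```text
time: 2.18
ee_pos: [0.5839, 0.0395, 0.2063]
tcp_rot: [-180.0, 0.0, 52.3]
wrist_force: [-0.2, -0.4, -0.4]
opening: 0.0854
grasp_force: 0.0
```

play_rows([
  [[0, 0, 0, -0.125], [0, 0, 0, -0.125], [0, 0, 0, -0.125], [0, 0, 0, -0.125], [0, 0, 0, -0.125]],
])

```text
time: 2.6
ee_pos: [0.5838, 0.0394, 0.2064]
tcp_rot: [-179.9, 0.0, 88.1]
wrist_force: [0.2, -0.4, -0.5]
opening: 0.0855
grasp_force: 0.0
```

play_rows([
  [[0, 0, 0, -0.125], [0, 0, 0, -0.125], [0, 0, 0, -0.125], [0, 0, 0, -0.125], [0, 0, 0, -0.125]],
])

```text
time: 3.02
ee_pos: [0.5838, 0.0394, 0.2064]
tcp_rot: [-180.0, -0.0, 123.9]
wrist_force: [-0.2, 0.3, 0.0]
opening: 0.0853
grasp_force: 0.0
```

play_rows([
  [[0, 0, 0, -0.125], [0, 0, 0, -0.125], [0, 0, 0, -0.125], [0, 0, 0, -0.1], [0, 0, 0, 0]],
])

```text
time: 3.43
ee_pos: [0.5838, 0.0394, 0.2064]
tcp_rot: [-180.0, -0.0, 151.0]
wrist_force: [-0.0, 0.9, -0.7]
opening: 0.0853
grasp_force: 0.0
```

play_rows([
  [[0, 0, 0.0136, 0], [0, 0, 0.0136, 0], [0, 0, 0.0136, 0], [0, 0, 0.0136, 0], [0, 0, 0.0136, 0]],
])

```text
time: 3.85
ee_pos: [0.5838, 0.0394, 0.1379]
tcp_rot: [-180.0, -0.0, 150.5]
wrist_force: [-0.3, 0.1, 0.5]
opening: 0.0858
grasp_force: 0.0
```

play_rows([
  [[0, 0, 0, 0], [0, 0, 0, 0], [0, 0, 0, 0], [0, 0, 0, 0], [0, 0, 0, 0]],
], gripper=0.045, squeeze=40)

```text
time: 4.27
ee_pos: [0.5845, 0.0406, 0.1401]
tcp_rot: [179.8, 0.0, 150.7]
wrist_force: [0.9, 5.9, -1.7]
opening: 0.0579
grasp_force: 44.5
```

play_rows([
  [[0, 0, 0, 0], [0, 0, 0, 0], [0, 0, 0, 0], [0, 0, 0, 0], [0, 0, 0, 0]],
])

```text
time: 4.68
ee_pos: [0.5845, 0.0406, 0.1401]
tcp_rot: [179.8, 0.0, 150.7]
wrist_force: [0.9, 6.6, -1.8]
opening: 0.0572
grasp_force: 44.5
```

```bash
cat >look.py <<'E'
import sys,cv2,numpy as np
from workcell import bot
o=bot.get_obs(); print(o["time"],o["ee_pos"].round(4),o["tcp_rot"].round(1),o["wrist_force"].round(1),o["torque"].round(2),round(float(o["opening"]),4),round(float(o["grasp_force"]),1))
if len(sys.argv)>1:
    f=lambda i:cv2.resize(i,(400,400),interpolation=cv2.INTER_CUBIC)
    a=bot.camera("side")["img"][150:250,225:325]; b=bot.camera("top")["img"][155:255,235:335]
    cv2.imwrite(f"pics/{sys.argv[1]}.png",np.hstack([f(a),f(b)]))
E
python3 look.py g1
```

```text
4.6833 [0.5845 0.0406 0.1401] [179.8   0.  150.7] [ 0.9  6.6 -1.8] [ 1.2  -0.13 -0.07] 0.0572 44.5
```

View pics/g1.png

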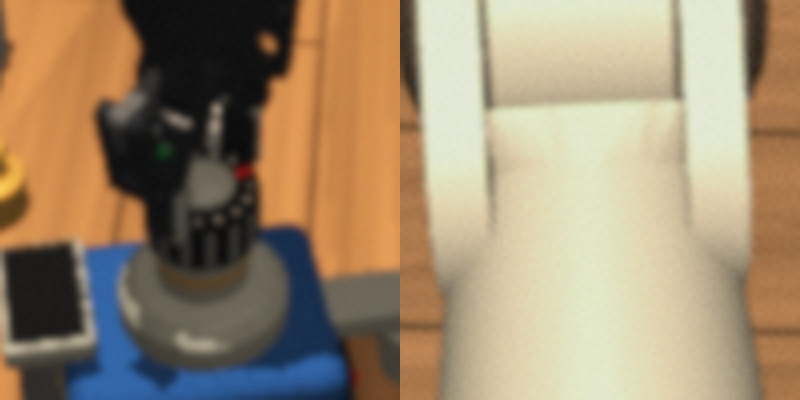

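The pads hold the ring at an opening of 57 mm. The red mark shows at about (243,172) in the left crop; the arm hides the top view. I'll start turning clockwise (positive tool yaw).

play_rows([
  [[0, 0.0014, 0, 0.05], [0, 0, 0, 0.05], [0, 0, 0, 0.05], [0, 0, 0, 0.05], [0, 0, 0, 0.05]],
])

```text
time: 5.2
ee_pos: [0.5849, 0.0412, 0.1401]
tcp_rot: [179.9, -0.0, 136.2]
wrist_force: [-0.5, 2.6, -1.5]
opening: 0.0576
grasp_force: 44.6
```

```bash
python3 look.py
```

```text
5.2 [0.5849 0.0412 0.1401] [179.9  -0.  136.2] [-0.5  2.6 -1.5] [0.56 0.21 0.13] 0.0576 44.6
```

play_rows([
  [[0, 0, 0, 0.05], [0, 0, 0, 0.05], [0, 0, 0, 0.05], [0, 0, 0, 0.05], [0, 0, 0, 0.05]],
])

```text
time: 5.62
ee_pos: [0.5851, 0.0415, 0.1401]
tcp_rot: [179.9, -0.0, 121.9]
wrist_force: [0.7, 5.2, -2.4]
opening: 0.0574
grasp_force: 44.5
```

play_rows([
  [[0, 0, 0, 0.05], [0, 0, 0, 0.05], [0, 0, 0, 0.05], [0, 0, 0, 0.05], [0, 0, 0, 0.05]],
])

```text
time: 6.03
ee_pos: [0.5855, 0.0416, 0.1401]
tcp_rot: [179.9, -0.1, 107.6]
wrist_force: [2.5, 5.9, -2.3]
opening: 0.0577
grasp_force: 44.5
```

play_rows([
  [[0, 0, 0, 0.05], [0, 0, 0, 0.05], [0, 0, 0, 0.05], [0, 0, 0, 0.05], [0, 0, 0, 0.05]],
])

```text
time: 6.45
ee_pos: [0.5858, 0.0417, 0.1401]
tcp_rot: [179.8, -0.1, 93.3]
wrist_force: [4.8, 5.5, -2.7]
opening: 0.0575
grasp_force: 44.4
```

play_rows([
  [[0, 0, 0, 0.05], [0, 0, 0, 0.05], [0, 0, 0, 0.05], [0, 0, 0, 0.05], [0, 0, 0, 0.05]],
])

```text
time: 6.87
ee_pos: [0.5862, 0.0417, 0.1401]
tcp_rot: [179.8, -0.1, 78.9]
wrist_force: [6.1, 5.1, -3.8]
opening: 0.0575
grasp_force: 44.3
```

play_rows([
  [[0, 0, 0, 0.05], [0, 0, 0, 0.05], [0, 0, 0, 0.05], [0, 0, 0, 0.05], [0, 0, 0, 0.05]],
])

```text
time: 7.28
ee_pos: [0.5865, 0.0416, 0.1401]
tcp_rot: [179.8, -0.2, 64.6]
wrist_force: [8.0, 5.2, -4.2]
opening: 0.0576
grasp_force: 44.3
```

```bash
python3 look.py g2
```

```text
7.2833 [0.5865 0.0416 0.1401] [179.8  -0.2  64.6] [ 8.   5.2 -4.2] [ 0.92 -1.65  0.04] 0.0576 44.3
```

View pics/g2.png

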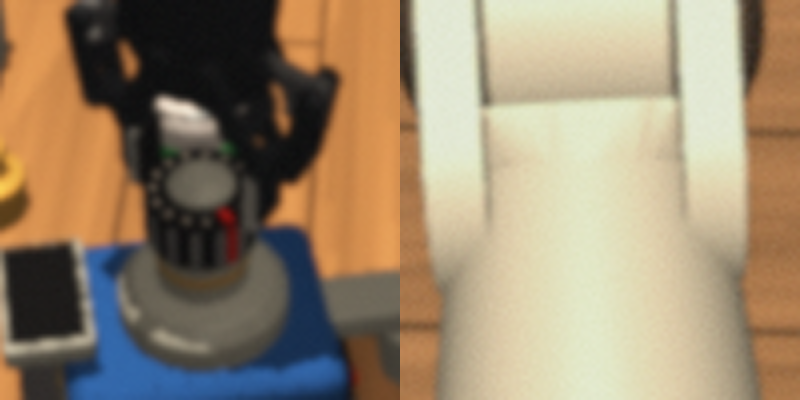

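The red mark has swung about 86° clockwise, to (228,215) in the left crop, so the grip isn't slipping. I'll recentre slightly, then go on in small steps and check the torque.

play_rows([
  [[0.0018, 0.0014, 0, 0.05], [0, 0, 0, 0.05], [0, 0, 0, 0.05], [0, 0, 0, 0.05], [0, 0, 0, 0.05]],
])

```text
time: 7.8
ee_pos: [0.5874, 0.0417, 0.1401]
tcp_rot: [179.9, -0.1, 50.3]
wrist_force: [1.3, -0.2, -2.1]
opening: 0.0576
grasp_force: 44.5
```

```bash
python3 look.py
```

```text
7.8 [0.5874 0.0417 0.1401] [ 1.799e+02 -1.000e-01  5.030e+01] [ 1.3 -0.2 -2.1] [ 0.01 -0.35  0.19] 0.0576 44.5
```

play_rows([
  [[0, 0, 0, 0.04], [0, 0, 0, 0.04], [0, 0, 0, 0.04], [0, 0, 0, 0.04], [0, 0, 0, 0.04]],
])

```text
time: 8.22
ee_pos: [0.5876, 0.0414, 0.1401]
tcp_rot: [179.9, -0.1, 38.8]
wrist_force: [3.1, -1.3, -1.9]
opening: 0.0575
grasp_force: 44.5
```

```bash
python3 look.py
```

```text
8.2167 [0.5876 0.0414 0.1401] [ 1.799e+02 -1.000e-01  3.880e+01] [ 3.1 -1.3 -1.9] [-0.24 -0.58  0.05] 0.0575 44.5
```

play_rows([
  [[0, 0, 0, 0.03], [0, 0, 0, 0.03], [0, 0, 0, 0.03], [0, 0, 0, 0.03], [0, 0, 0, 0.03]],
])

```text
time: 8.63
ee_pos: [0.5877, 0.0413, 0.1401]
tcp_rot: [179.9, -0.1, 30.2]
wrist_force: [3.2, -1.9, -2.0]
opening: 0.0577
grasp_force: 44.5
```

```bash
python3 look.py
```

```text
8.6333 [0.5877 0.0413 0.1401] [ 1.799e+02 -1.000e-01  3.020e+01] [ 3.2 -1.9 -2. ] [-0.41 -0.69  0.15] 0.0577 44.5
```

play_rows([
  [[0, 0, 0, 0.02], [0, 0, 0, 0.02], [0, 0, 0, 0.02], [0, 0, 0, 0.02], [0, 0, 0, 0.02]],
])

```text
time: 9.05
ee_pos: [0.5877, 0.0412, 0.14]
tcp_rot: [179.9, -0.1, 24.6]
wrist_force: [5.0, -3.9, -1.1]
opening: 0.0578
grasp_force: 44.7
```

```bash
python3 look.py
```

```text
9.05 [0.5877 0.0412 0.14  ] [ 1.799e+02 -1.000e-01  2.460e+01] [ 5.  -3.9 -1.1] [-0.72 -1.04  0.1 ] 0.0578 44.7
```

play_rows([
  [[0.0004, 0.001, 0, 0.04], [0, 0, 0, 0.04], [0, 0, 0, 0.04], [0, 0, 0, 0.04], [0, 0, 0, 0.04]],
])

```text
time: 9.47
ee_pos: [0.5881, 0.0407, 0.14]
tcp_rot: [180.0, -0.1, 13.1]
wrist_force: [2.5, -2.7, 1.1]
opening: 0.0577
grasp_force: 44.8
```

```bash
python3 look.py
```

```text
9.4667 [0.5881 0.0407 0.14  ] [ 1.80e+02 -1.00e-01  1.31e+01] [ 2.5 -2.7  1.1] [-0.44 -0.55  0.14] 0.0577 44.8
```

play_rows([
  [[0, 0, 0, 0.02], [0, 0, 0, 0.02], [0, 0, 0, 0.02], [0, 0, 0, 0.02], [0, 0, 0, 0.02]],
])

```text
time: 9.88
ee_pos: [0.5881, 0.0406, 0.1399]
tcp_rot: [180.0, -0.1, 7.4]
wrist_force: [4.3, -2.7, 5.2]
opening: 0.0576
grasp_force: 45.3
```

```bash
python3 look.py
```

```text
9.8833 [0.5881 0.0406 0.1399] [ 1.8e+02 -1.0e-01  7.4e+00] [ 4.3 -2.7  5.2] [-0.74 -0.63  0.  ] 0.0576 45.3
```

play_rows([
  [[0, 0, 0, 0.02], [0, 0, 0, 0.02], [0, 0, 0, 0.02], [0, 0, 0, 0.02], [0, 0, 0, 0.02]],
])

```text
time: 10.3
ee_pos: [0.5882, 0.0372, 0.1399]
tcp_rot: [-178.7, -0.1, 3.0]
wrist_force: [0.0, 47.2, 4.5]
opening: 0.0576
grasp_force: 46.7
```

```bash
python3 look.py g3
```

```text
10.3 [0.5882 0.0372 0.1399] [-1.787e+02 -1.000e-01  3.000e+00] [ 0.  47.2  4.5] [10.52 -0.03 -0.03] 0.0576 46.7
```

View pics/g3.png

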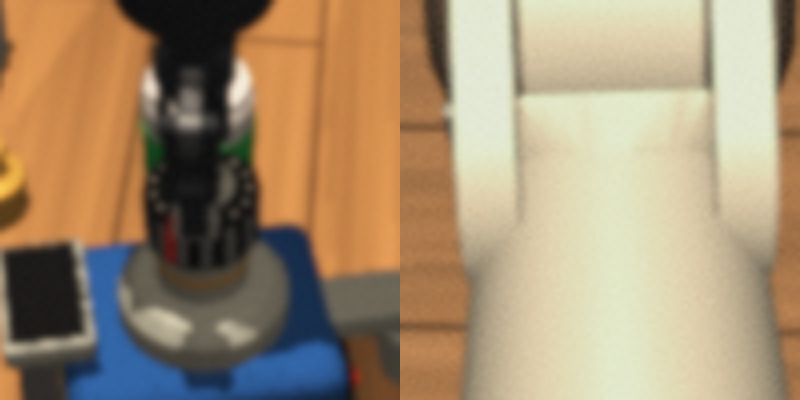

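The grip still looks sound, with the red mark at (170,240) in the left crop. However, a 47 N sideways force has appeared, so I'll check the joints before moving again.

```bash
python3 - <<'E'
from workcell import bot
import numpy as np
np.set_printoptions(suppress=True,precision=3)
for i in range(3):
    o=bot.get_obs(); print(o["time"],o["q"],o["joint_efforts"],o["ee_pos"],o["tcp_rot"],o["wrist_force"],o["torque"],o["grasp_force"])
    bot.camera("side")
E
```

```text
10.4 [  2.981   9.433   7.557  88.025   1.363 179.976] [-22.468 -54.21   42.881   1.281 -10.135  -0.023] [0.588 0.038 0.14 ] [-178.637   -0.099    3.004] [ 0.966 36.613  6.588] [ 7.686 -0.196  0.017] 46.001107692718506
10.45 [  3.009   9.432   7.554  88.027   1.315 179.975] [-21.78  -54.255  42.966   1.246 -10.089  -0.014] [0.588 0.038 0.14 ] [-178.685   -0.096    3.035] [ 1.278 36.322  5.523] [ 7.589 -0.209 -0.026] 45.957376062870026
10.5 [  3.025   9.432   7.555  88.026   1.286 179.973] [-21.166 -54.271  42.967   1.257  -9.977  -0.011] [0.588 0.038 0.14 ] [-178.714   -0.099    3.052] [ 1.183 35.446  5.687] [ 7.477 -0.228 -0.039] 45.95864474773407
```

Joint 6 is at its 180° limit, and the ring has not touched: torque is about 0 at 2.58 rad. I'll back off to the sixth click, let go, turn the open gripper back round the ring and regrasp.

play_rows([
  [[0, 0, 0, -0.02], [0, 0, 0, -0.02], [0, 0, 0, -0.02], [0, 0, 0, -0.02], [0, 0, 0, 0]],
])

```text
time: 10.97
ee_pos: [0.5881, 0.0382, 0.1399]
tcp_rot: [-178.7, -0.2, 7.7]
wrist_force: [1.6, 35.1, 5.7]
opening: 0.0575
grasp_force: 45.9
```

```bash
python3 look.py
```

```text
10.9667 [0.5881 0.0382 0.1399] [-178.7   -0.2    7.7] [ 1.6 35.1  5.7] [ 7.51 -0.25 -0.1 ] 0.0575 45.9
```

play_rows([
  [[0, -0.001, 0, 0], [0, -0.001, 0, 0], [0, -0.001, 0, 0], [0, -0.001, 0, 0], [0, 0, 0, 0]],
])

```text
time: 11.38
ee_pos: [0.588, 0.0391, 0.14]
tcp_rot: [-179.1, -0.2, 7.5]
wrist_force: [3.6, 20.6, 5.8]
opening: 0.0573
grasp_force: 45.5
```

```bash
python3 look.py
```

```text
11.3833 [0.588  0.0391 0.14  ] [-179.1   -0.2    7.5] [ 3.6 20.6  5.8] [ 4.24 -0.63 -0.12] 0.0573 45.5
```

play_rows([
  [[0, -0.001, 0, 0], [0, -0.001, 0, 0], [0, -0.001, 0, 0], [0, -0.001, 0, 0], [0, -0.001, 0, 0]],
])

```text
time: 11.8
ee_pos: [0.5879, 0.0405, 0.14]
tcp_rot: [-179.5, -0.2, 7.4]
wrist_force: [6.0, -0.1, 4.2]
opening: 0.0574
grasp_force: 45.6
```

play_rows([
  [[0, 0, 0, 0], [0, 0, 0, 0], [0, 0, 0, 0], [0, 0, 0, 0], [0, 0, 0, 0]],
], gripper=0.0854)

```text
time: 12.22
ee_pos: [0.5866, 0.0393, 0.1387]
tcp_rot: [-179.5, 0.0, 7.3]
wrist_force: [0.2, 0.5, -0.6]
opening: 0.0853
grasp_force: 0.0
```

```bash
python3 look.py; python3 -c "
from workcell import bot
print(bot.get_obs()['q'].round(2))"
```

```text
12.2167 [0.5866 0.0393 0.1387] [-179.5    0.     7.3] [ 0.2  0.5 -0.6] [ 0.01  0.04 -0.01] 0.0853 0.0
[  3.59   9.38   7.38  88.04   0.47 176.24]
```

play_rows([
  [[0, -0.0015, 0, -0.12], [0, 0, 0, -0.12], [0, 0, 0, -0.12], [0, 0, 0, -0.12], [0, 0, 0, -0.12]],
])

```text
time: 12.63
ee_pos: [0.5865, 0.0408, 0.1388]
tcp_rot: [-179.6, -0.3, 42.1]
wrist_force: [-0.1, -0.5, 0.4]
opening: 0.0853
grasp_force: 0.0
```

play_rows([
  [[0, 0, 0, -0.12], [0, 0, 0, -0.12], [0, 0, 0, -0.12], [0, 0, 0, -0.12], [0, 0, 0, -0.12]],
])

```text
time: 13.05
ee_pos: [0.5865, 0.0408, 0.1388]
tcp_rot: [-179.8, -0.4, 76.4]
wrist_force: [-0.2, -0.2, 0.8]
opening: 0.0855
grasp_force: 0.0
```

play_rows([
  [[0, 0, 0, -0.12], [0, 0, 0, -0.12], [0, 0, 0, -0.06], [0, 0, 0, 0], [0, 0, 0, 0]],
])

```text
time: 13.47
ee_pos: [0.5865, 0.0408, 0.1389]
tcp_rot: [-180.0, -0.5, 93.2]
wrist_force: [0.1, -0.1, -0.3]
opening: 0.0851
grasp_force: 0.0
```

play_rows([
  [[0, 0, 0, 0], [0, 0, 0, 0], [0, 0, 0, 0], [0, 0, 0, 0], [0, 0, 0, 0]],
], gripper=0.045, squeeze=40)

```text
time: 13.88
ee_pos: [0.5865, 0.0408, 0.1394]
tcp_rot: [180.0, -0.5, 93.3]
wrist_force: [-3.9, -0.8, 5.1]
opening: 0.0576
grasp_force: 42.4
```

play_rows([
  [[0, 0, 0, 0], [0, 0, 0, 0], [0, 0, 0, 0], [0, 0, 0, 0], [0, 0, 0, 0]],
])

```text
time: 14.3
ee_pos: [0.5865, 0.0408, 0.1394]
tcp_rot: [180.0, -0.5, 93.3]
wrist_force: [-3.7, -0.3, 4.8]
opening: 0.0578
grasp_force: 42.5
```

```bash
python3 look.py g4
```

```text
14.3 [0.5865 0.0408 0.1394] [180.   -0.5  93.3] [-3.7 -0.3  4.8] [-0.04  0.75 -0.06] 0.0578 42.5
```

View pics/g4.png

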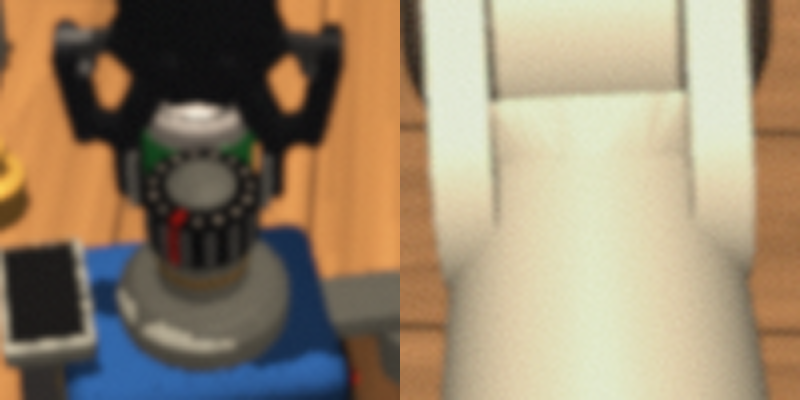

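Regrasped. The red mark is at (178,217) in the left crop, about 66° round, which agrees with six clicks turned.

play_rows([
  [[0, 0, 0, 0.03], [0, 0, 0, 0.03], [0, 0, 0, 0.03], [0, 0, 0, 0.03], [0, 0, 0, 0.03]],
])

```text
time: 14.82
ee_pos: [0.5866, 0.0408, 0.1394]
tcp_rot: [-179.9, -0.5, 84.6]
wrist_force: [-3.0, -0.9, 5.5]
opening: 0.0576
grasp_force: 42.5
```

```bash
python3 look.py
```

```text
14.8167 [0.5866 0.0408 0.1394] [-179.9   -0.5   84.6] [-3.  -0.9  5.5] [-0.01  0.62  0.13] 0.0576 42.5
```

play_rows([
  [[0, 0, 0, 0.03], [0, 0, 0, 0.03], [0, 0, 0, 0.03], [0, 0, 0, 0.03], [0, 0, 0, 0.03]],
])

```text
time: 15.23
ee_pos: [0.5867, 0.0408, 0.1394]
tcp_rot: [-179.9, -0.4, 76.0]
wrist_force: [-3.2, -1.0, 5.9]
opening: 0.0581
grasp_force: 42.4
```

```bash
python3 look.py
```

```text
15.2333 [0.5867 0.0408 0.1394] [-179.9   -0.4   76. ] [-3.2 -1.   5.9] [-0.11  0.5   0.07] 0.0581 42.4
```

Now to +0.45, just past the possible touch at +0.419.

play_rows([
  [[0, 0, 0, 0.03], [0, 0, 0, 0.03], [0, 0, 0, 0.03], [0, 0, 0, 0.03], [0, 0, 0, 0.03]],
])

```text
time: 15.65
ee_pos: [0.5868, 0.0408, 0.1394]
tcp_rot: [-179.8, -0.4, 67.4]
wrist_force: [-2.4, -0.5, 5.6]
opening: 0.0577
grasp_force: 42.5
```

```bash
python3 look.py
```

```text
15.65 [0.5868 0.0408 0.1394] [-179.8   -0.4   67.4] [-2.4 -0.5  5.6] [-0.13  0.38  0.13] 0.0577 42.5
```

play_rows([
  [[0, 0, 0, 0.016], [0, 0, 0, 0.016], [0, 0, 0, 0.016], [0, 0, 0, 0.016], [0, 0, 0, 0.016]],
])

```text
time: 16.07
ee_pos: [0.5868, 0.0408, 0.1394]
tcp_rot: [-179.8, -0.4, 62.9]
wrist_force: [-2.7, -0.2, 5.2]
opening: 0.0577
grasp_force: 42.5
```

```bash
python3 look.py
```

```text
16.0667 [0.5868 0.0408 0.1394] [-179.8   -0.4   62.9] [-2.7 -0.2  5.2] [-0.2   0.48  0.07] 0.0577 42.5
```

play_rows([
  [[0, 0, 0, 0.03], [0, 0, 0, 0.03], [0, 0, 0, 0.03], [0, 0, 0, 0.03], [0, 0, 0, 0.03]],
])

```text
time: 16.48
ee_pos: [0.5869, 0.0407, 0.1394]
tcp_rot: [-179.8, -0.4, 54.2]
wrist_force: [-2.0, -0.9, 4.7]
opening: 0.0579
grasp_force: 42.5
```

```bash
python3 look.py
```

```text
16.4833 [0.5869 0.0407 0.1394] [-179.8   -0.4   54.2] [-2.  -0.9  4.7] [-0.33  0.31  0.01] 0.0579 42.5
```

play_rows([
  [[0, 0, 0, 0.02], [0, 0, 0, 0.02], [0, 0, 0, 0.02], [0, 0, 0, 0.02], [0, 0, 0, 0.02]],
])

```text
time: 16.9
ee_pos: [0.5869, 0.0406, 0.1394]
tcp_rot: [-179.7, -0.3, 48.5]
wrist_force: [-2.6, -0.5, 5.4]
opening: 0.0577
grasp_force: 42.5
```

```bash
python3 look.py
```

```text
16.9 [0.5869 0.0406 0.1394] [-179.7   -0.3   48.5] [-2.6 -0.5  5.4] [-0.33  0.26  0.09] 0.0577 42.5
```

play_rows([
  [[0, 0, 0, 0.02], [0, 0, 0, 0.02], [0, 0, 0, 0.02], [0, 0, 0, 0.02], [0, 0, 0, 0.02]],
])

```text
time: 17.32
ee_pos: [0.5869, 0.0406, 0.1394]
tcp_rot: [-179.7, -0.3, 42.8]
wrist_force: [-1.2, -0.9, 4.7]
opening: 0.0575
grasp_force: 42.5
```

```bash
python3 look.py
```

```text
17.3167 [0.5869 0.0406 0.1394] [-179.7   -0.3   42.8] [-1.2 -0.9  4.7] [-0.5   0.11  0.39] 0.0575 42.5
```

play_rows([
  [[0, 0, 0, 0.01], [0, 0, 0, 0.01], [0, 0, 0, 0.01], [0, 0, 0, 0.01], [0, 0, 0, 0]],
])

```text
time: 17.73
ee_pos: [0.5869, 0.0406, 0.1394]
tcp_rot: [-179.7, -0.3, 40.6]
wrist_force: [-1.4, -2.2, 5.8]
opening: 0.0578
grasp_force: 42.5
```

```bash
python3 look.py
```

```text
17.7333 [0.5869 0.0406 0.1394] [-179.7   -0.3   40.6] [-1.4 -2.2  5.8] [-0.52  0.15  0.44] 0.0578 42.5
```

The torque jumped to 0.39 and then 0.44 N m, so the burrs touch at eight clicks. Now back 1.34 rad, which takes off the overshoot plus three clicks, and let go.

play_rows([
  [[0, 0, 0, -0.09], [0, 0, 0, -0.09], [0, 0, 0, -0.09], [0, 0, 0, -0.09], [0, 0, 0, -0.09]],
])

```text
time: 18.15
ee_pos: [0.5868, 0.0408, 0.1394]
tcp_rot: [-179.8, -0.4, 66.6]
wrist_force: [-2.9, 0.3, 5.2]
opening: 0.0577
grasp_force: 42.5
```

play_rows([
  [[0, 0, 0, -0.09], [0, 0, 0, -0.09], [0, 0, 0, -0.09], [0, 0, 0, -0.09], [0, 0, 0, -0.09]],
])

```text
time: 18.57
ee_pos: [0.5865, 0.0409, 0.1394]
tcp_rot: [-180.0, -0.5, 92.4]
wrist_force: [-3.7, -1.7, 7.5]
opening: 0.0578
grasp_force: 42.6
```

play_rows([
  [[0, 0, 0, -0.09], [0, 0, 0, -0.09], [0, 0, 0, -0.09], [0, 0, 0, -0.09], [0, 0, 0, -0.08]],
])

```text
time: 18.98
ee_pos: [0.5863, 0.0408, 0.1394]
tcp_rot: [179.8, -0.4, 117.6]
wrist_force: [-4.8, -1.0, 6.4]
opening: 0.0579
grasp_force: 42.7
```

play_rows([
  [[0, 0, 0, 0], [0, 0, 0, 0], [0, 0, 0, 0], [0, 0, 0, 0], [0, 0, 0, 0]],
])

```text
time: 19.4
ee_pos: [0.5863, 0.0408, 0.1394]
tcp_rot: [179.8, -0.4, 117.3]
wrist_force: [-4.3, -0.6, 6.8]
opening: 0.0578
grasp_force: 42.7
```

play_rows([
  [[0, 0, 0, 0], [0, 0, 0, 0], [0, 0, 0, 0], [0, 0, 0, 0], [0, 0, 0, 0]],
], gripper=0.0854)

```text
time: 19.82
ee_pos: [0.5867, 0.0409, 0.1388]
tcp_rot: [179.8, -0.4, 117.4]
wrist_force: [-0.1, 0.4, -0.3]
opening: 0.0852
grasp_force: 0.0
```

play_rows([
  [[0, 0, -0.02, 0], [0, 0, -0.02, 0], [0, 0, -0.02, 0], [0, 0, -0.02, 0], [0, 0, -0.02, 0]],
])

```text
time: 20.23
ee_pos: [0.5867, 0.04, 0.2399]
tcp_rot: [179.8, -0.4, 117.4]
wrist_force: [-0.2, 0.7, -0.1]
opening: 0.0854
grasp_force: 0.0
```

```bash
python3 look.py g5
```

```text
20.2333 [0.5867 0.04   0.2399] [179.8  -0.4 117.4] [-0.2  0.7 -0.1] [ 0.05 -0.04  0.02] 0.0854 0.0
```

View pics/g5.png

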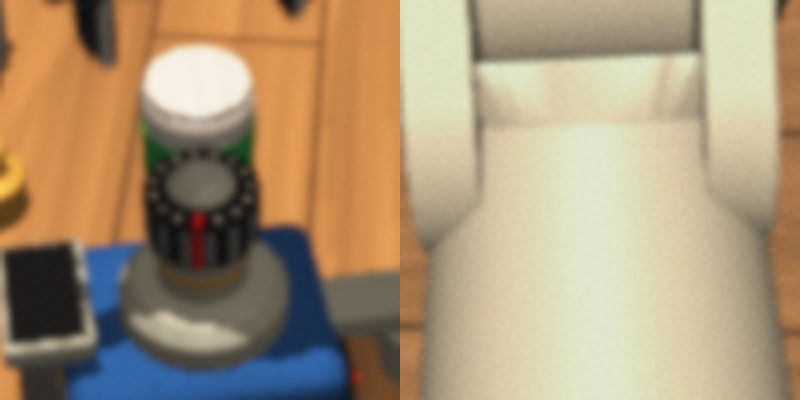

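The red mark faces the side camera at (199,220), i.e. 90°, exactly as predicted for three clicks open. The ring is free, so I'll hand it in.

```bash
python3 -c "
from workcell import bot
print(bot.job_done())"
```

```text
the job is handed in; nothing more can be done
None
```

The mill ring was turned clockwise until the torque jumped to about 0.4 N m (burrs touching), then back three clicks and released; the mark sits where predicted, nothing else was touched as far as I could tell, and the job is handed in (no verdict was returned).

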